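# Switch off the cutlery dryer and fish the spatula out of it

### The arm

A 6-joint arm with a two-finger parallel gripper is mounted at the origin on a cart in front of the work surface, level with it; the furniture and walls round the work are solid. World frame = base frame: x ahead of the robot, y to its left, z up, the work surface at z = 0. Lengths are in m, angles in rad, forces in N, time in s.
With the tool pointing down it reaches from about 0.3 to 1 m from the base axis. Payload 5.1 kg.
Tool frame: the origin (TCP) lies between the finger pads; the fingertips stand 14 mm ahead of it and the grasp point (between the pads) lies 5 mm behind it; z points along the fingers, y is the line along which they close (so a half turn about z gives the same grasp; the last joint's range is limited). The gripper opens to 95 mm and grips with 3 to 60 N. Pads are 20 mm wide; open, the fingers measure 119 mm over their backs; the gripper's body (75 mm by 180 mm) begins 59 mm behind the grasp point.
Start: joints at [-1.218, 0.124, 1.65, -0, 1.367, -0.083], TCP at [0.274, -0.589, 0.229] pointing down, gripper open.
Joint ranges: [-2.61, 2.61], [-1.02, 2.33], [0.03, 2.71], [-1.35, 4.49], [0.32, 2.68], [-2.91, 2.91]. Speed limits (rad/s): [2.57, 2.57, 3.14, 3.14, 3.14, 3.14].

### API

Orientations are given as a rotation vector (axis times angle).
In Python, from plant import sense, viewer, ctrl gives the robot as it stands.
- The arm moves only by the tool servo_tool, never from a script. Its argument "moves" is a list of rows, each a list of 6 numbers: the shift along the tool's x, y, z in mm, then the turn, a rotation vector about the tool's x, y, z in degrees. A call has 1 to 20 rows; each row shifts and turns the commanded pose from where the row before left it, along the tool's axes as they then stand; what a row does not reach is not made up. A row lasts 1/12 s, in which the tool goes at most 41.7 mm and 7.16 degrees, less where a joint would pass 70% of its speed; a pose out of reach is approached as far as the arm can. A call with a gripper value outside its range is refused whole. "gripper" is the finger opening in mm, from 0 to 95.1, set as the call begins (left out, the last holds). The fingers move at their own pace and stop on an object; "grip_force" is the grip in N (left out, the last holds). Time passes only in rows, so rows that do not move let the fingers close. It gives the time, the measured TCP pose, the force, the opening and the grip force at its end, in the units of the state.
- sense(): the state, without advancing time (a new reading comes with each control period).
- viewer.camera(name): name is "side" or "top"; returns the picture (384x512x3 uint8, blue, green, red); there is no depth.
- viewer.camera_params(name): a dict with "vertical_fov" (degrees; the focal length in pixels is half the picture's height over the tangent of half this angle, whatever the lens; pixels are square), "cx", "cy" (the principal point, pixels), "cam_to_world" (4x4, takes a point from camera to world coordinates). Camera axes: x right, y up, looking along -z (the intrinsics and any distortion apply to the point x, -y, -z); pixel columns grow to the right and rows downward; lengths in m; the calibration is good to about 2 mm. A picture is of the moment at which its call begins. camera_params takes no time and is no camera call.
- ctrl.job_done(): hands the job in; it is judged then, once.
The state is a dict: "time": time; "joint_pos": joint angles; "joint_velocities": joint speeds; "joint_torque": joint torques, N m; "ee_pos": TCP position; "ee_rot": TCP orientation; "force": force on the tool from outside, world axes, zero at the start; "moment": the same for the moment, N m; "grip_width": opening from 0.0 (shut) to 1.0 (fully open); "grasp_force": force on a finger pad.
Only numpy, scipy, OpenCV 4.12 (cv2) and the standard library are available. Lean on these libraries where they do the work, as an engineer would, in place of code of your own. Each camera call takes 0.05 s, during which the arm holds its last target. There are 200 camera calls.

### The job

Turn the dial of the cutlery dryer back to its long 'off' mark, and only then take the wooden spatula out through the opening in the dryer's clear top; the spatula is longer than the opening, so it has to go under one cover, be tilted and come out slanting, one end first. Finish while still holding the spatula in the gripper, quite still over the dryer, with the whole of it clear above the dryer's top, by 2 cm or more. Leave the dial at off and do not push the things standing around.

Things in the scene. Friction and masses are not known exactly. Their poses are not given: they have to be found in the camera images.
- dryer: White cutlery dryer, fixed. Origin: underside of its trough's middle, on the worktop; y along its length, x away from the robot, z up. Trough inside: y -145 to 145 mm, x -70 to 70, floor z = 12, walls 5 thick up to z = 60. Fixed clear covers (z 56 to 60) roof it at y < -65 and y > 65; open between. Past the -y end a ledge (y -150 to -250, x -55 to 55, top z = 40) carries the dial.
- opening (a point): Centre of the opening in the dryer's top, 60 mm over the worktop; the opening is 130 mm long (along the dryer's y) by 140 mm wide (along its x). Axes as the dryer's. Wall cabinets hang behind it, 0.46 m above the worktop and from about 0.6 m ahead of the robot on: keep the arm clear of them.
- dial (a joint): Angle of the grey dial (vertical axis), rad: 0 = off, the pointer (black line at one end of the grip bar) at the long black mark, which lies on the dryer's +x side of the dial; grows clockwise seen from above. Starts at 0.7 to 1.4; limits -0.8 and 2.0, so there is no stop at off. Friction 0.04 N m; stays where left, no spring.
- dial_grip (a point): On the dial's axis, 57 mm over the worktop, at the dryer's x = 0, y = -200 mm (50 mm from the trough's end wall). The dial's grip bar is upright, 12 mm wide, 42 long, 20 tall (5 to 25 mm above the ledge), on a 48 mm disc. The point's x axis runs along the bar to the pointer end.
- spatula: Loose flat wooden spatula, about 60 g, 200 mm long, on the trough's floor. Origin: underside, middle of its length; y runs to the blade, z up. Handle 16 mm wide (x), 12 thick, y -100 to 36 mm; blade y 31 to 100, up to 44 wide, 7 to 9 thick. Centre of mass near y = 7. Starts roughly along the dryer's y axis, blade to +y, both ends under the covers.
- blade_end (a point): Tip of the spatula's blade (y = 100 mm).
- handle_end (a point): Tip of the spatula's handle (y = -100 mm).
- garlic: Garlic bulb, 53 mm, behind the dryer; leave alone. Origin at its underside.
- tin_small: Small food tin, 58 mm diameter, 72 mm tall, behind the dryer; leave alone. Origin at its underside.
- sardine_tin: Flat fish tin, 63x105x26 mm, at the left of the dryer; leave alone. Origin at its underside.
- masking_tape: Roll of dark tape, 55 mm diameter, 19 mm tall, behind the dryer; leave alone. Origin at its underside.

How it is judged:
By the outcome, as a careful person would: the job done as asked, in the order asked, and still so for the second after the job is handed in, while the arm keeps its last pose, push and grip.
It also fails if it takes over 58 s, if anything falls off the work surface, if the arm or the gripper's body presses on something with over 40 N, if the wrist force passes 120 N, or if a joint passes its speed limit or range.

## Working session

There is one attempt and no reset: what is moved stays moved. The work goes in short steps, Python scripts to look and compute and a tool call to move; the robot and the scene stay as the last step left them, time stands still between calls to the robot, and variables do not carry over. Pictures are saved under pics/ and viewed, at most 10 in all, crops included, and the job is handed in when it is done.

Besides the shell and the picture viewer there is one more tool, called after ">>>" by a JSON object that holds its "name" and its "arguments", one argument or row to a line. servo_tool: Moves the arm, as the interface text tells. Its arguments: {"type":"object","properties":{"moves":{"type":"array","items":{"type":"array","items":{"type":"number"}}},"gripper":{"type":"number"},"grip_force":{"type":"number"}},"required":["moves"]}

```bash
ls; mkdir -p pics; python3 - <<'E'
from plant import sense, viewer, ctrl
import cv2,numpy as np
for n in("top","side"):
    cv2.imwrite(f"pics/{n}0.png",cv2.resize(viewer.camera(n),(800,600),interpolation=cv2.INTER_CUBIC))
    p=viewer.camera_params(n);print({k:(np.round(v,4).tolist()) if k=="cam_to_world" else v for k,v in p.items()})
s=sense();print(s)
E
```

```text
pics
{'vertical_fov': 50.88365023111915, 'cx': 248.57857486320032, 'cy': 190.6217159721654, 'cam_to_world': [[0.0009, 0.9825, -0.1862, 0.3464], [-1.0, 0.0017, 0.0038, 0.0866], [0.004, 0.1861, 0.9825, 1.1385], [0.0, 0.0, 0.0, 1.0]]}
{'vertical_fov': 49.59370668682735, 'cx': 260.1160350746152, 'cy': 190.4816907517984, 'cam_to_world': [[-0.9624, 0.205, -0.1783, 0.3359], [-0.2714, -0.7537, 0.5985, 0.7929], [-0.0117, 0.6244, 0.781, 0.9965], [0.0, 0.0, 0.0, 1.0]]}
{'time': 0.1, 'joint_pos': array([-1.21755435e+00,  1.24470543e-01,  1.65151227e+00,  8.15478275e-07,
        1.36755037e+00, -8.26051847e-02]), 'joint_velocities': array([ 2.17142904e-06,  7.83440808e-05, -2.18772470e-03,  9.79589311e-04,
        1.25744929e-03, -2.03873880e-03]), 'joint_torque': array([ 4.49214840e-04, -4.18879616e+01, -3.61096895e+01,  7.77369621e-02,
        4.61696181e-02, -6.32317665e-05]), 'ee_pos': array([ 0.27419282, -0.58872066,  0.22750501]), 'ee_rot': array([-3.06541182e+00, -6.78805081e-01,  4.09724976e-04]), 'force': array([-0.87097382,  0.54190013,  0.41757921]), 'moment': array([-0.01599104, -0.03150709,  0.08749962]), 'grasp_force': 0.0, 'grip_width': 1.0002503023098686}
```

View pics/top0.png

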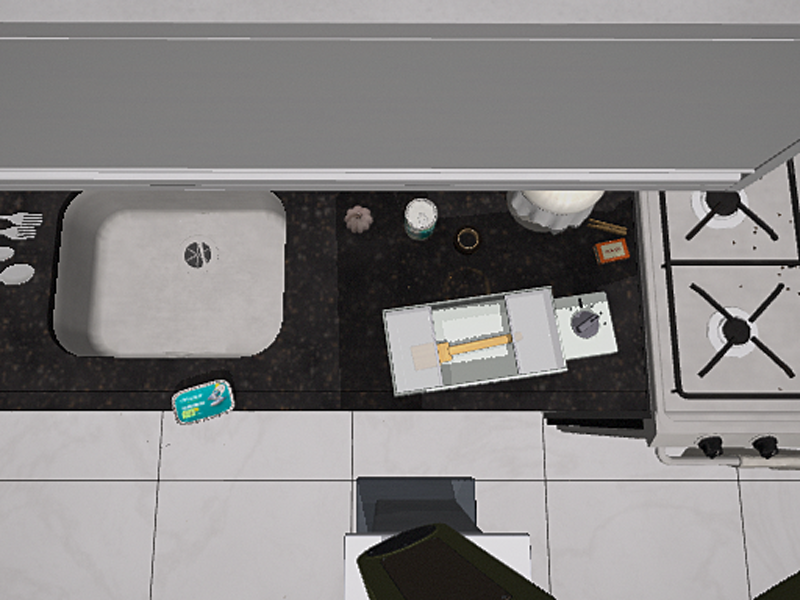

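View pics/side0.png

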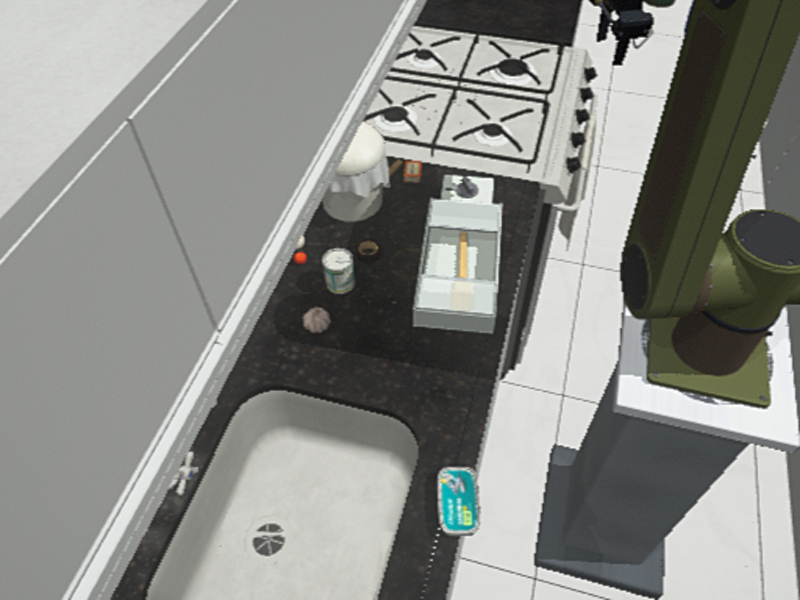

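The top view shows the dryer at about (385–620, 287–395), with the dial at (585, 323) and the spatula from (413, 355) to (520, 337). The side view shows the dial at (465, 187) and the trough at (415–502, 200–330). Next I'll take enlarged crops.

```bash
cat > h.py <<'E'
from plant import sense, viewer, ctrl
import cv2,numpy as np
from scipy.spatial.transform import Rotation as R
def ray(n,u,v,z):
    p=viewer.camera_params(n);f=192/np.tan(np.radians(p["vertical_fov"]/2));T=np.array(p["cam_to_world"])
    d=T[:3,:3]@[(u-p["cx"])/f,-(v-p["cy"])/f,-1];o=T[:3,3];return o+d*(z-o[2])/d[2]
def pix(n,X):
    p=viewer.camera_params(n);f=192/np.tan(np.radians(p["vertical_fov"]/2));T=np.array(p["cam_to_world"])
    c=T[:3,:3].T@(np.array(X)-T[:3,3]);return np.array([p["cx"]-f*c[0]/c[2],p["cy"]+f*c[1]/c[2]])
def crop(im,x0,y0,x1,y1,k): return cv2.resize(im[y0:y1,x0:x1],None,fx=k,fy=k,interpolation=cv2.INTER_CUBIC)
E
python3 - <<'E'
from h import *
t=viewer.camera("top");s=viewer.camera("side");np.save("t0.npy",t);np.save("s0.npy",s)
a=crop(t,240,178,400,258,5);b=crop(t,345,182,400,232,7);b=cv2.resize(t[182:232,348:398],(300,300),interpolation=cv2.INTER_CUBIC);a=a[:, :]
c=cv2.resize(s[105:215,260:330],(127,200));im=np.zeros((600,800,3),np.uint8);im[:400]=a
im2=cv2.resize(t[188:228,350:400],(250,200),interpolation=cv2.INTER_CUBIC);im[400:600,:250]=im2
im[400:600,260:510]=cv2.resize(s[105:145,275:325],(250,200),interpolation=cv2.INTER_CUBIC)
im[400:,520:520+127]=c
cv2.imwrite("pics/c1.png",im)
E
```

```text
(no output)
```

View pics/c1.png

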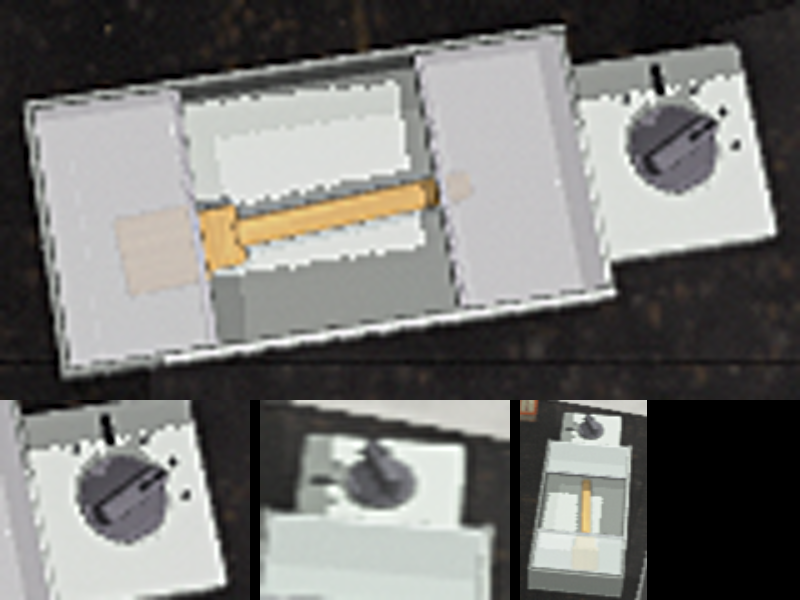

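Crop (5x, origin (240, 178)): trough rim corners are at (25,103), (565,27), (612,295) and (65,378). The dial is centred on (672,147), with its pointer end at (718,120) and the off mark at (656,80). The blade tip is at (121,257) and the handle end at (472,185).

```bash
python3 - <<'E'
from h import *
P=lambda x,y,z,n="top":ray(n,240+x/5-.4,178+y/5-.4,z)
c=[P(25,103,.06),P(565,27,.06),P(612,295,.06),P(65,378,.06)]
print(np.round(c,4)); ctr=np.mean(c,0)
ey=((c[0]-c[1])+(c[3]-c[2]))[:2]; print("len",np.linalg.norm(c[0]-c[1]),np.linalg.norm(c[3]-c[2]),np.linalg.norm(c[0]-c[3]),np.linalg.norm(c[1]-c[2]))
yaw=np.arctan2(-ey[0],ey[1]);print("ctr",ctr,"yaw",np.degrees(yaw))
l=[P(740,45,.04),P(777,235,.04)];print("ledge",l)
Rz=R.from_euler('z',yaw).as_matrix()
D=lambda p:np.round(Rz.T@(np.array(p)-[ctr[0],ctr[1],0])*1000,1)
print("ledge D",D(l[0]),D(l[1]),"dialc",D(P(672,147,.045)),"mark",D(P(656,80,.04)))
for z in(.06,.065):print("bar",D(P(718,118,z)),D(P(650,165,z)))
print("blade",D(P(115,220,.02)),D(P(128,295,.02)),"handle",D(P(472,185,.022)), "neck",D(P(240,240,.02)))
print("dial world",Rz@[0,-.2,.057]+[ctr[0],ctr[1],0])
# side: crop origin (275,105) 5x at (260,400)
S=lambda x,y,z:ray("side",275+(x-260)/5-.4,105+(y-400)/5-.4,z)
print("side bar ptr/other", D(S(370,448,.065)),D(S(398,488,.065)),"disc",D(S(380,480,.045)),"mark",D(S(320,481,.04)))
t=np.load("t0.npy");h=cv2.cvtColor(t,cv2.COLOR_BGR2HSV)
m=cv2.inRange(h,(8,90,120),(25,255,255));m[:,:270]=0;m[:,345:]=0;m[:200]=0;m[:240]&=255;m[245:]=0
ys,xs=np.nonzero(m);k=xs>290
w=np.array([ray("top",x,y,.024) for x,y in zip(xs[k],ys[k])]);d=np.array([D(p) for p in w]);
v=np.polyfit(d[:,1],d[:,0],1);print("handle line x=a*y+b",v,len(d),d[:,1].min(),d[:,1].max())
E
```

```text
[[ 0.5298  0.0931  0.06  ]
 [ 0.5724 -0.2018  0.06  ]
 [ 0.4265 -0.22    0.06  ]
 [ 0.3825  0.0716  0.06  ]]
len 0.29803158924822337 0.2949435029337605 0.1489140795196782 0.14702149510573165
ctr [ 0.47780531 -0.06427795  0.06      ] yaw 8.402872102432344
ledge [array([ 0.56655617, -0.30407373,  0.04      ]), array([ 0.46076835, -0.31761314,  0.04      ])]
ledge D [  52.8 -250.2   40. ] [ -53.9 -248.1   40. ] dialc [   1.5 -199.5   45. ] mark [  40.1 -200.    40. ]
bar [  12.  -222.3   60. ] [  -7.9 -180.7   60. ]
bar [  11.5 -220.5   65. ] [  -8.3 -179.    65. ]
blade [  8.7 107.3  20. ] [-33.4 106.5  20. ] handle [ -1.  -92.4  22. ] neck [-12.4  40.3  20. ]
dial world [ 0.50703183 -0.26213095  0.057     ]
side bar ptr/other [  11.3 -208.3   65. ] [ -10.  -170.9   65. ] disc [   2.7 -199.8   45. ] mark [  43.2 -199.7   40. ]
handle line x=a*y+b [-0.06678169 -6.06297079] 196 -70.2 31.7
```

```bash
cat >> h.py <<'E'
C=np.array([.4778,-.0643,0]);YAW=8.4
RD=R.from_euler('z',YAW,degrees=True).as_matrix()
W=lambda p:C+RD@(np.array(p)/1000)      # dryer mm -> world m
Dr=lambda p:RD.T@(np.array(p)-C)*1000
def tool(yaw,tilt=0): return R.from_euler('z',yaw,degrees=True)*R.from_euler('x',180,degrees=True)*R.from_euler('y',tilt,degrees=True)
def go(pos,yaw,tilt=0,first="shift"):
    s=sense();r=R.from_rotvec(s["ee_rot"]);t=tool(yaw,tilt)
    q=r if first=="shift" else t
    print("shift mm",np.round(q.inv().apply(np.array(pos)-s["ee_pos"])*1000,1),"turn deg",np.round(np.degrees((r.inv()*t).as_rotvec()),1))
def st():
    s=sense();r=R.from_rotvec(s["ee_rot"]).as_matrix()
    print("t",round(s["time"],2),"D mm",np.round(Dr(s["ee_pos"]),1),"yaw(dryer)",np.round(np.degrees(np.arctan2(r[1,0],r[0,0]))-YAW,2),"tilt",np.round(np.degrees(np.arcsin(r[2,0])),2),"grip",round(s["grip_width"]*95.1,1),round(s["grasp_force"],1),"F",np.round(s["force"],1),"q",np.round(s["joint_pos"],2))
E
python3 -c "
from h import *
st();go(W([0,-200,130]),8.4-62)"
```

```text
t 0.2 D mm [-278.  -489.2  227.8] yaw(dryer) 16.57 tilt 0.01 grip 95.4 0.0 F [-1.   0.2  0.1] q [-1.22  0.12  1.65 -0.    1.37 -0.08]
shift mm [ 349.  -197.8   98.1] turn deg [-0.1  0.  78.6]
```

>>> {"name": "servo_tool", "arguments": {
  "moves": [
    [25,-14,4,0,0,0],
    [25,-14,4,0,0,0],
    [25,-14,4,0,0,0],
    [25,-14,4,0,0,0],
    [25,-14,4,0,0,0],
    [25,-14,4,0,0,0],
    [25,-14,4,0,0,0],
    [25,-14,4,0,0,0],
    [25,-14,4,0,0,0],
    [25,-14,4,0,0,0],
    [25,-14,4,0,0,0],
    [25,-14,4,0,0,0],
    [25,-14,4,0,0,0],
    [25,-14,4,0,0,0]
  ],
  "gripper": 40
}}

```text
time: 1.37
ee_pos: [0.5094, -0.2625, 0.1723]
ee_rot: [-3.067, -0.679, 0.0]
force: [-0.2, -0.7, -0.3]
grip_width: 0.422
grasp_force: 0.0
```

>>> {"name": "servo_tool", "arguments": {
  "moves": [
    [0,0,4,0,0,6.5],
    [0,0,4,0,0,6.5],
    [0,0,4,0,0,6.5],
    [0,0,4,0,0,6.5],
    [0,0,4,0,0,6.5],
    [0,0,4,0,0,6.5],
    [0,0,4,0,0,6.5],
    [0,0,4,0,0,6.5],
    [0,0,4,0,0,6.5],
    [0,0,4,0,0,6.5],
    [0,0,0,0,0,6.5],
    [0,0,0,0,0,6.5],
    [0,0,0,0,0,0]
  ]
}}

```text
time: 2.45
ee_pos: [0.5087, -0.2637, 0.1323]
ee_rot: [-2.81, 1.405, 0.001]
force: [-0.8, -0.3, 0.4]
grip_width: 0.419
grasp_force: 0.0
```

```bash
python3 - <<'E'
from h import *
st();go(W([0,-200,63]),8.4-62)
t=viewer.camera("top");s=viewer.camera("side")
im=np.hstack([cv2.resize(t[165:245,320:420],(400,320)),cv2.resize(s[80:160,260:360],(400,320))]);cv2.imwrite("pics/d1.png",im)
E
```

```text
t 2.45 D mm [   1.4 -201.8  132.3] yaw(dryer) -61.53 tilt -0.03 grip 39.9 0.0 F [-0.8 -0.3  0.4] q [-0.57  0.04  1.91 -0.    1.19  1.93]
shift mm [-2.2  0.4 69.3] turn deg [0.  0.  0.5]
```

View pics/d1.png

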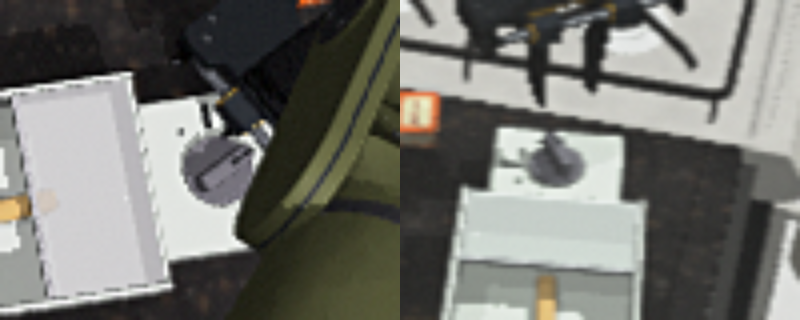

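In this view the dial is unchanged at (220,170), with the gripper over it and its fingers to either side of the bar. I'll descend and grip.

>>> {"name": "servo_tool", "arguments": {
  "moves": [
    [-2,0,12,0,0,0],
    [0,0,12,0,0,0],
    [0,0,12,0,0,0],
    [0,0,12,0,0,0],
    [0,0,12,0,0,0],
    [0,0,9,0,0,0],
    [0,0,0,0,0,0]
  ]
}}

```text
time: 3.13
ee_pos: [0.5073, -0.262, 0.0618]
ee_rot: [-2.811, 1.402, 0.003]
force: [0.5, 0.1, 0.6]
grip_width: 0.42
grasp_force: 0.0
```

>>> {"name": "servo_tool", "arguments": {
  "moves": [
    [0,0,0,0,0,0],
    [0,0,0,0,0,0],
    [0,0,0,0,0,0],
    [0,0,0,0,0,0],
    [0,0,0,0,0,0],
    [0,0,0,0,0,0],
    [0,0,0,0,0,0]
  ],
  "gripper": 5,
  "grip_force": 15
}}

```text
time: 3.72
ee_pos: [0.5085, -0.2615, 0.0638]
ee_rot: [-2.809, 1.402, -0.002]
force: [4.5, 2.9, -1.4]
grip_width: 0.126
grasp_force: 15.0
```

```bash
python3 - <<'E'
from h import *
st();print(sense()["moment"])
s=viewer.camera("side");cv2.imwrite("pics/e1.png",cv2.resize(s[70:190,240:360],(600,600),interpolation=cv2.INTER_CUBIC))
E
```

```text
t 3.72 D mm [   1.6 -199.6   63.8] yaw(dryer) -61.45 tilt 0.02 grip 11.9 15.0 F [ 4.5  2.9 -1.4] q [-0.57  0.11  1.96  0.    1.07  1.93]
[ 0.65373454 -0.70573134 -0.01447057]
```

View pics/e1.png

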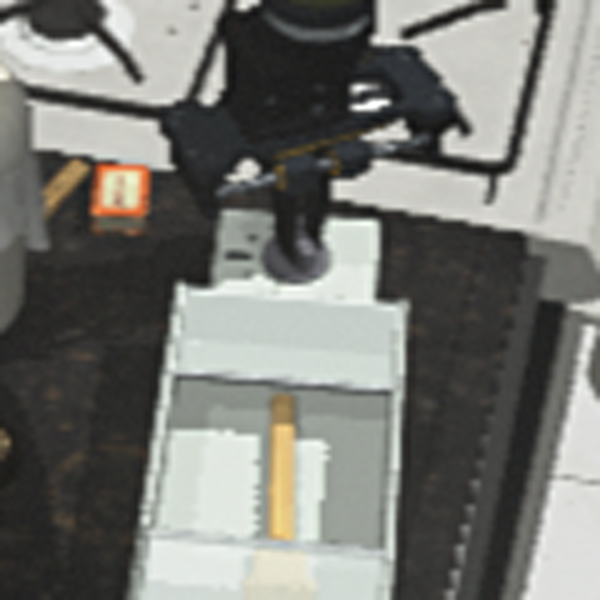

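The fingers are closed on the bar at (300,215), with an opening of 11.9 mm, the bar's width. Now I'll turn it anticlockwise by 61.4°.

>>> {"name": "servo_tool", "arguments": {
  "moves": [
    [0,0,0,0,0,-5],
    [0,0,0,0,0,-5],
    [0,0,0,0,0,-5],
    [0,0,0,0,0,-5],
    [0,0,0,0,0,-5],
    [0,0,0,0,0,-5],
    [0,0,0,0,0,-5],
    [0,0,0,0,0,-5],
    [0,0,0,0,0,-5],
    [0,0,0,0,0,-5],
    [0,0,0,0,0,-5],
    [0,0,0,0,0,-5],
    [0,0,0,0,0,-1.4],
    [0,0,0,0,0,0],
    [0,0,0,0,0,0],
    [0,0,0,0,0,0]
  ]
}}

```text
time: 5.1
ee_pos: [0.5086, -0.2613, 0.0638]
ee_rot: [-3.132, -0.229, -0.004]
force: [3.8, 3.6, -1.3]
grip_width: 0.125
grasp_force: 15.0
```

```bash
python3 - <<'E'
from h import *
st();print(sense()["moment"])
E
```

```text
t 5.1 D mm [   1.7 -199.4   63.8] yaw(dryer) -0.03 tilt 0.14 grip 11.9 15.0 F [ 3.8  3.6 -1.3] q [-0.57  0.11  1.96  0.    1.07  0.85]
[ 0.74435062 -0.78872101  0.00720212]
```

>>> {"name": "servo_tool", "arguments": {
  "moves": [
    [0,0,0,0,0,0],
    [0,0,0,0,0,0],
    [0,0,0,0,0,0],
    [0,0,0,0,0,0],
    [0,0,0,0,0,0],
    [0,0,-10,0,0,0],
    [0,0,-20,0,0,0],
    [0,0,-20,0,0,0],
    [0,0,-20,0,0,0]
  ],
  "gripper": 40
}}

```text
time: 5.85
ee_pos: [0.5075, -0.2623, 0.135]
ee_rot: [3.133, 0.229, -0.0]
force: [0.6, 0.1, 0.2]
grip_width: 0.42
grasp_force: 0.0
```

```bash
python3 - <<'E'
from h import *
st();go(W([-7,18,120]),102.2)
E
```

```text
t 5.85 D mm [   0.5 -200.2  135. ] yaw(dryer) -0.03 tilt -0.01 grip 40.0 0.0 F [0.6 0.1 0.2] q [-0.57  0.03  1.91 -0.    1.2   0.85]
shift mm [  -7.6 -218.2   15. ] turn deg [ -0.    0.  -93.8]
```

>>> {"name": "servo_tool", "arguments": {
  "moves": [
    [-0.5,-15.6,0,0,0,0],
    [-0.5,-15.6,0,0,0,0],
    [-0.5,-15.6,0,0,0,0],
    [-0.5,-15.6,0,0,0,0],
    [-0.5,-15.6,0,0,0,0],
    [-0.5,-15.6,0,0,0,0],
    [-0.5,-15.6,0,0,0,0],
    [-0.5,-15.6,0,0,0,0],
    [-0.5,-15.6,0,0,0,0],
    [-0.5,-15.6,0,0,0,0],
    [-0.5,-15.6,0,0,0,0],
    [-0.5,-15.6,0,0,0,0],
    [-0.5,-15.6,0,0,0,0],
    [-0.5,-15.6,0,0,0,0]
  ]
}}

```text
time: 7.02
ee_pos: [0.468, -0.0454, 0.133]
ee_rot: [-3.133, -0.23, 0.001]
force: [-0.0, -0.2, -0.4]
grip_width: 0.423
grasp_force: 0.0
```

>>> {"name": "servo_tool", "arguments": {
  "moves": [
    [0,0,0,0,0,-6.7],
    [0,0,0,0,0,-6.7],
    [0,0,0,0,0,-6.7],
    [0,0,0,0,0,-6.7],
    [0,0,0,0,0,-6.7],
    [0,0,0,0,0,-6.7],
    [0,0,0,0,0,-6.7],
    [0,0,0,0,0,-6.7],
    [0,0,0,0,0,-6.7],
    [0,0,0,0,0,-6.7],
    [0,0,0,0,0,-6.7],
    [0,0,0,0,0,-6.7],
    [0,0,0,0,0,-6.7],
    [0,0,0,0,0,-6.7],
    [0,0,0,0,0,0]
  ]
}}

```text
time: 8.27
ee_pos: [0.4682, -0.0461, 0.133]
ee_rot: [-1.97, -2.446, 0.001]
force: [0.2, -0.6, -0.1]
grip_width: 0.423
grasp_force: 0.0
```

```bash
python3 - <<'E'
from h import *
st();go(W([-7.2,18,28]),102.2)
t=viewer.camera("top");s=viewer.camera("side")
a=cv2.resize(t[178:258,240:400],(800,400),interpolation=cv2.INTER_CUBIC)
im=np.zeros((600,800,3),np.uint8);im[:400]=a
im[400:,:250]=cv2.resize(t[188:228,350:400],(250,200),interpolation=cv2.INTER_CUBIC)
im[400:,260:510]=cv2.resize(s[105:145,275:325],(250,200),interpolation=cv2.INTER_CUBIC)
im[400:,520:720]=cv2.resize(s[115:215,240:340],(200,200))
cv2.imwrite("pics/f1.png",im)
E
```

```text
t 8.27 D mm [ -6.8  19.4 133. ] yaw(dryer) 93.92 tilt 0.03 grip 40.2 0.0 F [ 0.2 -0.6 -0.1] q [-0.21 -0.2   2.13 -0.    1.21 -0.43]
shift mm [ -1.4  -0.4 105. ] turn deg [-0.1 -0.   0.1]
```

View pics/f1.png

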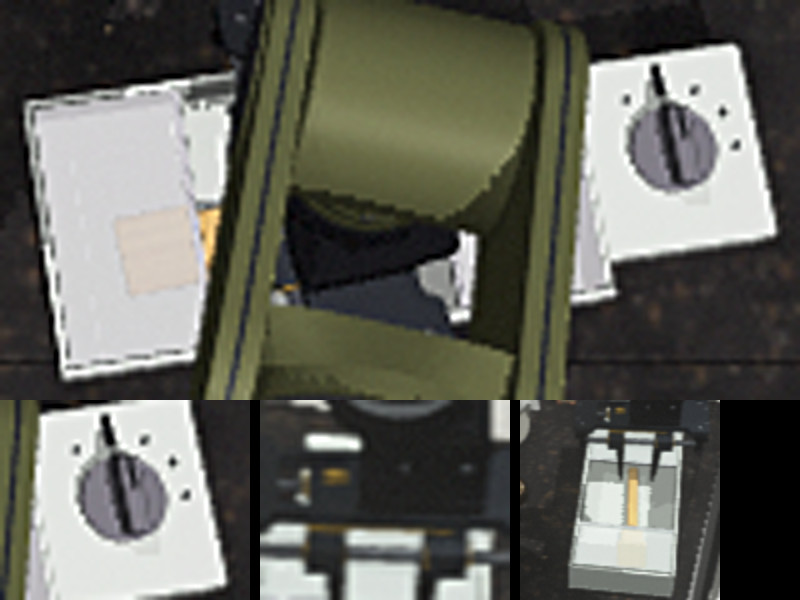

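The bar at the dial now runs along (656,95)–(681,180), with its pointer in line with the off mark at (656,75). The blade has not moved, at (115–205, 205–295), and the fingers straddle the handle. I'll descend and grip.

>>> {"name": "servo_tool", "arguments": {
  "moves": [
    [-1.4,0,15,0,0,0],
    [0,0,15,0,0,0],
    [0,0,15,0,0,0],
    [0,0,15,0,0,0],
    [0,0,15,0,0,0],
    [0,0,15,0,0,0],
    [0,0,8,0,0,0],
    [0,0,6,0,0,0],
    [0,0,0,0,0,0],
    [0,0,0,0,0,0]
  ]
}}

```text
time: 9.2
ee_pos: [0.4695, -0.0485, 0.0299]
ee_rot: [1.974, 2.444, 0.0]
force: [0.4, 1.1, -0.7]
grip_width: 0.422
grasp_force: 0.0
```

```bash
python3 - <<'E'
from h import *
st();go(W([-7.2,18,27.5]),102.2)
for X in([21,-200,65],[-21,-200,65],[40,-200,40],[0,-200,45]):print(X,((pix("top",W(X))-[240,178]+.4)*5).round(1))
E
```

```text
t 9.2 D mm [-5.9 16.9 29.9] yaw(dryer) 93.74 tilt -0.0 grip 40.1 0.0 F [ 0.4  1.1 -0.7] q [-0.22 -0.05  2.19  0.    1.   -0.43]
shift mm [ 1.2 -1.2  2.4] turn deg [ 0.   0.  -0.1]
[21, -200, 65] [677.2 106.2]
[-21, -200, 65] [693.1 182.6]
[40, -200, 40] [656.2  80.2]
[0, -200, 45] [673.6 149.7]
```

```bash
python3 - <<'E'
from h import *
t=viewer.camera("top");k=20
a=cv2.resize(t[190:218,362:390],None,fx=k,fy=k,interpolation=cv2.INTER_CUBIC)[:, :]
a=cv2.resize(a,(400,400));b=a.copy()
q=lambda X:tuple(int(v) for v in ((pix("top",W(X))-[362,190]+.5)*400/28))
for x,y,z in([21,6,65],[21,-6,65],[-21,6,65],[-21,-6,65],[40,0,40]):cv2.circle(b,q([x,-200+y,z]),3,(0,0,255),-1)
for y in(-6,6):cv2.line(b,q([21,-200+y,65]),q([-21,-200+y,65]),(0,255,0),1)
cv2.imwrite("pics/g1.png",np.hstack([a,b]))
E
```

```text
(no output)
```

View pics/g1.png

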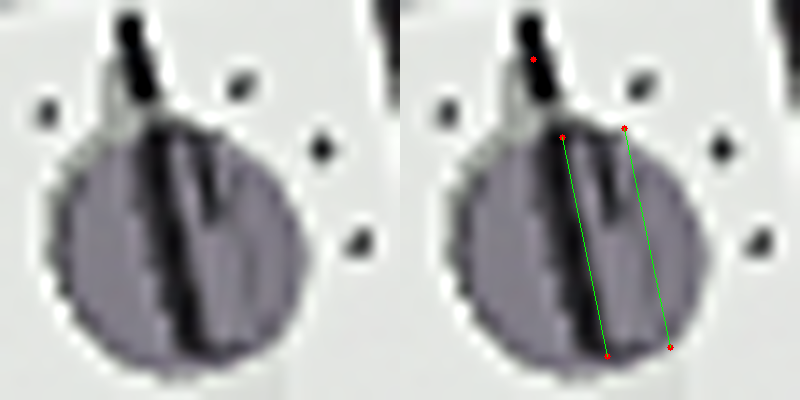

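The overlay shows the bar's edges and pointer line at (205,185) parallel to the predicted off direction and pointing to the long mark at (130,60), so the dial is at off. I'll grip the spatula.

>>> {"name": "servo_tool", "arguments": {
  "moves": [
    [0,-1.2,2,0,0,0],
    [0,0,0,0,0,0],
    [0,0,0,0,0,0],
    [0,0,0,0,0,0],
    [0,0,0,0,0,0],
    [0,0,0,0,0,0],
    [0,0,0,0,0,0],
    [0,0,0,0,0,0],
    [0,0,0,0,0,0]
  ],
  "gripper": 5,
  "grip_force": 30
}}

```text
time: 10.0
ee_pos: [0.4684, -0.0489, 0.028]
ee_rot: [1.973, 2.444, 0.0]
force: [-0.3, 1.0, 2.3]
grip_width: 0.164
grasp_force: 30.0
```

```bash
python3 -c "
from h import *
st()"
```

```text
t 10.0 D mm [-7.  16.7 28. ] yaw(dryer) 93.76 tilt -0.01 grip 15.6 30.0 F [-0.3  1.   2.3] q [-0.22 -0.05  2.2   0.    1.   -0.43]
```

>>> {"name": "servo_tool", "arguments": {
  "moves": [
    [0,0,-4,0,0,0],
    [0,0,-4,0,0,0],
    [0,0,-4,0,0,0],
    [-7.5,0,0,0,0,0],
    [-7.5,0,0,0,0,0],
    [-7.5,0,0,0,0,0],
    [-7.5,0,0,0,0,0],
    [-7.5,0,0,0,0,0],
    [-7.5,0,0,0,0,0],
    [0,0,0,0,0,0],
    [0,0,0,0,0,0]
  ]
}}

```text
time: 10.92
ee_pos: [0.4776, -0.0933, 0.0395]
ee_rot: [-1.975, -2.443, -0.0]
force: [0.3, 0.1, -0.5]
grip_width: 0.164
grasp_force: 30.0
```

```bash
python3 - <<'E'
from h import *
st()
t=viewer.camera("top");s=viewer.camera("side")
a=cv2.resize(t[178:258,240:400],(800,400),interpolation=cv2.INTER_CUBIC)[:,:400]
cv2.imwrite("pics/h1.png",np.hstack([a,cv2.resize(s[115:215,240:340],(400,400),interpolation=cv2.INTER_CUBIC)]))
E
```

```text
t 10.92 D mm [ -4.4 -28.7  39.5] yaw(dryer) 93.7 tilt 0.02 grip 15.6 30.0 F [ 0.3  0.1 -0.5] q [-0.3  -0.04  2.16  0.    1.02 -0.51]
```

View pics/h1.png

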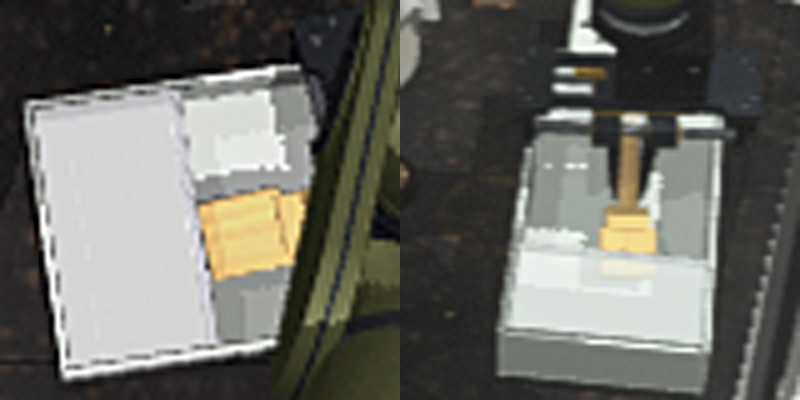

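The blade tip at (200–215, 205–280) has just come out from under the +y cover. I'll tilt it a little and slide it slightly further.

```bash
python3 - <<'E'
from h import *
for x,y in((200,205),(215,280)):print(Dr(ray("top",240+x/5-.4,178+y/5-.4,.033)))
E
```

```text
[ 8.74597519 60.48960503 33.        ]
[-33.11175966  58.93562537  33.        ]
```

>>> {"name": "servo_tool", "arguments": {
  "moves": [
    [0,0,-3,0,2,0],
    [0,0,-3,0,2,0],
    [-2,0,-1,0,2,0],
    [-2,0,-1,0,2,0],
    [-2,0,0,0,0,0],
    [0,0,0,0,0,0],
    [0,0,0,0,0,0]
  ]
}}

```text
time: 11.6
ee_pos: [0.4787, -0.0986, 0.0468]
ee_rot: [-1.903, -2.358, -0.132]
force: [0.1, 0.1, -0.4]
grip_width: 0.166
grasp_force: 30.0
```

```bash
python3 -c "
from h import *
st()"
```

```text
t 11.6 D mm [ -4.1 -34.1  46.8] yaw(dryer) 93.77 tilt 7.98 grip 15.8 30.0 F [ 0.1  0.1 -0.4] q [-0.38 -0.    2.11  0.13  1.11 -0.65]
```

>>> {"name": "servo_tool", "arguments": {
  "moves": [
    [1,0,-3.5,0,2,0],
    [1,0,-3.5,0,2,0],
    [1,0,-3.5,0,2,0],
    [1,0,-3.5,0,2,0],
    [1,0,-3.5,0,2,0],
    [0,0,0,0,0,0],
    [0,0,0,0,0,0]
  ]
}}

```text
time: 12.18
ee_pos: [0.4786, -0.0976, 0.065]
ee_rot: [-1.812, -2.244, -0.286]
force: [0.4, 0.3, -0.3]
grip_width: 0.167
grasp_force: 30.0
```

```bash
python3 - <<'E'
from h import *
st()
t=viewer.camera("top");s=viewer.camera("side")
a=cv2.resize(t[178:258,240:400],(800,400),interpolation=cv2.INTER_CUBIC)[:,:400]
cv2.imwrite("pics/i1.png",np.hstack([a,cv2.resize(s[115:215,240:340],(400,400),interpolation=cv2.INTER_CUBIC)]))
E
```

```text
t 12.18 D mm [ -4.1 -33.   65. ] yaw(dryer) 93.77 tilt 17.94 grip 15.9 30.0 F [ 0.4  0.3 -0.3] q [-0.45  0.04  2.06  0.26  1.25 -0.77]
```

View pics/i1.png

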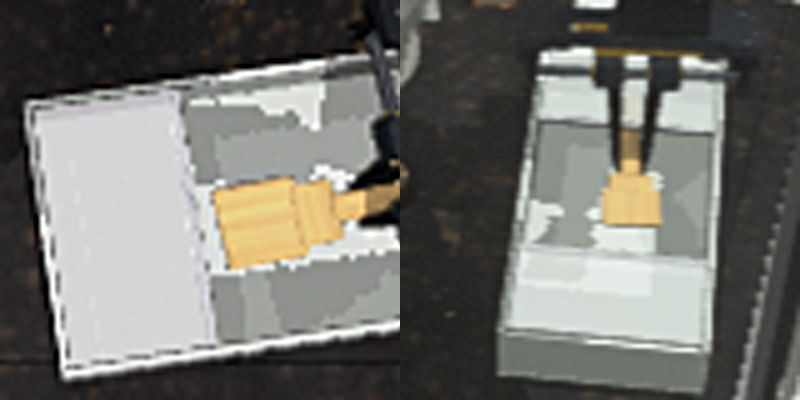

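The blade at (215–300, 180–270) is tilted up inside the opening and clear of the +y cover, and no contact force shows. I'll pull out along the slant.

>>> {"name": "servo_tool", "arguments": {
  "moves": [
    [6,0,0,0,0,0],
    [6,0,0,0,0,0],
    [6,0,0,0,0,0],
    [6,0,0,0,0,0],
    [6,0,0,0,0,0],
    [6,0,0,0,0,0],
    [0,0,0,0,0,0]
  ]
}}

```text
time: 12.87
ee_pos: [0.4713, -0.0632, 0.0767]
ee_rot: [-1.81, -2.245, -0.287]
force: [0.1, 0.2, -0.8]
grip_width: 0.168
grasp_force: 30.0
```

```bash
python3 -c "
from h import *
st()"
```

```text
t 12.87 D mm [-6.3  2.1 76.7] yaw(dryer) 93.84 tilt 18.0 grip 16.0 30.0 F [ 0.1  0.2 -0.8] q [-0.4  -0.02  2.09  0.27  1.26 -0.72]
```

>>> {"name": "servo_tool", "arguments": {
  "moves": [
    [7,0,0,0,0,0],
    [7,0,0,0,0,0],
    [7,0,0,0,0,0],
    [7,0,0,0,0,0],
    [7,0,0,0,0,0],
    [7,0,0,0,0,0],
    [7,0,0,0,0,0],
    [7,0,0,0,0,0],
    [4,0,0,0,0,0],
    [0,0,0,0,0,0]
  ]
}}

```text
time: 13.7
ee_pos: [0.4593, -0.0077, 0.0951]
ee_rot: [-1.81, -2.245, -0.287]
force: [0.0, -1.0, -0.6]
grip_width: 0.168
grasp_force: 30.0
```

```bash
python3 -c "
from h import *
st()"
```

```text
t 13.7 D mm [-10.   58.7  95.1] yaw(dryer) 93.83 tilt 17.99 grip 15.9 30.0 F [ 0.  -1.  -0.6] q [-0.3  -0.1   2.14  0.29  1.27 -0.62]
```

>>> {"name": "servo_tool", "arguments": {
  "moves": [
    [2.8,0,-8.6,0,0,0],
    [2.8,0,-8.6,0,0,0],
    [2.8,0,-8.6,0,0,0],
    [2.8,0,-8.6,0,0,0],
    [2.8,0,-8.6,0,0,0],
    [2.8,0,-8.6,0,0,0],
    [2.8,0,-8.6,0,0,0],
    [2.8,0,-8.6,0,0,0],
    [2.8,0,-8.6,0,0,0],
    [2.8,0,-8.6,0,0,0],
    [0,0,0,0,0,0]
  ]
}}

```text
time: 14.62
ee_pos: [0.4605, -0.0086, 0.1877]
ee_rot: [-1.813, -2.246, -0.289]
force: [0.3, 0.9, -0.5]
grip_width: 0.165
grasp_force: 30.0
```

>>> {"name": "servo_tool", "arguments": {
  "moves": [
    [0,0,0,0,-3,0],
    [0,0,0,0,-3,0],
    [0,0,0,0,-3,0],
    [0,0,0,0,-3,0],
    [0,0,0,0,-3,0],
    [0,0,0,0,-3,0],
    [-6,0,0,0,0,0],
    [-6,0,0,0,0,0],
    [-6,0,0,0,0,0],
    [-6,0,0,0,0,0],
    [-6,0,0,0,0,0],
    [-6,0,0,0,0,0],
    [-6,0,0,0,0,0],
    [-6,0,0,0,0,0],
    [0,0,0,0,0,0],
    [0,0,0,0,0,0],
    [0,0,0,0,0,0],
    [0,0,0,0,0,0],
    [0,0,0,0,0,0],
    [0,0,0,0,0,0]
  ]
}}

```text
time: 16.28
ee_pos: [0.4695, -0.055, 0.1853]
ee_rot: [1.973, 2.445, 0.0]
force: [-0.4, -0.5, 0.0]
grip_width: 0.167
grasp_force: 30.0
```

```bash
python3 - <<'E'
from h import *
st()
t=viewer.camera("top");s=viewer.camera("side")
cv2.imwrite("pics/j1.png",np.hstack([cv2.resize(t[150:270,230:410],(450,300)),cv2.resize(s[80:220,220:360],(300,300))]))
E
```

```text
t 16.28 D mm [ -6.9  10.4 185.3] yaw(dryer) 93.8 tilt 0.0 grip 15.9 30.0 F [-0.4 -0.5  0. ] q [-0.23 -0.25  2.08  0.    1.31 -0.44]
```

View pics/j1.png

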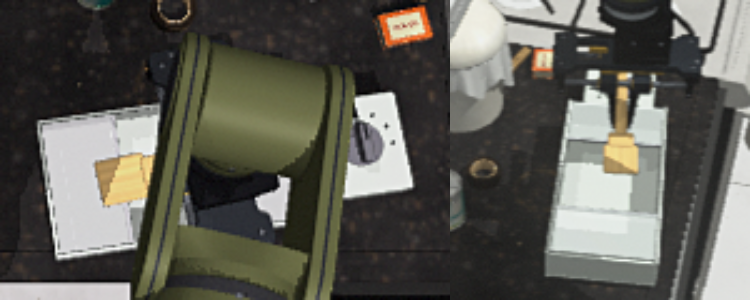

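The spatula is held level well above the dryer (blade at (125,180) in the top view), the trough is empty, and the dial at (365,142) still points to off. I'll hand it in.

```bash
python3 -c "
from h import *
print(ctrl.job_done())"
```

```text
the job is handed in; nothing more can be done
None
```

I turned the dial back to off, then took the spatula out on a slant and handed the job in at about 16 s, with the spatula held still and level about 11 cm above the dryer's top.

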